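Gauge the depth of an instrument case and lock the reading

ROBOT

A 6-joint arm with a two-finger parallel gripper is mounted at the origin on the work surface. World frame = base frame: x ahead of the robot, y to its left, z up, the work surface at z = 0. Lengths are in m, angles in rad, forces in N, time in s.
With the tool pointing down it reaches from about 0.275 to 0.75 m from the base axis. Payload 10.2 kg.
Tool frame: the origin (TCP) lies midway between the tips of the shut fingers; the grasp point (between the pads) lies 19 mm behind it (env.hold_point_z is the distance from the TCP to the grasp point, in m); x points along the fingers, z is the direction in which the jaws open and shut, and the axes are right-handed (so a half turn about x gives the same grasp; the last joint's range is limited). The gripper opens to 85 mm and grips with 20 to 120 N. Pads are 22 mm wide; open, the fingers measure 114 mm over their backs; the gripper's body (76 mm by 85 mm) begins 54 mm behind the grasp point. The pads swing forward as they close: fully open they stand 13 mm farther back than shut.
Start: joints at [0.887, 0.313, 1.498, -0, 1.331, -0.223], TCP at [0.233, 0.47, 0.231] pointing down, gripper open.
Joint ranges: [-2.94, 2.94], [-0.97, 2.17], [0.19, 2.56], [-1.23, 4.37], [0.02, 3.11], [-2.88, 2.88]. Speed limits (rad/s): [2.39, 2.39, 3.01, 3.14, 3.14, 3.14].

INTERFACE

Orientations are given as a unit quaternion [x, y, z, w].
In Python, from bench import env, kinematics, monitor, eyes, job gives the robot as it stands. The module is installed in compiled form; this text tells all that it offers. Calls block until the motion is done:
- env.reach(position, orientation): joint-space move of the TCP to a pose.
- env.movel(position, velocity=0.15, frame=None, guard=None): straight line of the TCP; frame=None keeps the orientation; velocity is the mean speed in m/s. With guard (N) it stops when the force on the tool has changed by that much, and returns True; else False.
- env.set_joints(angles): joint-space move.
- env.release() and env.close_gripper(effort=None): open the fingers fully, or close them until they stop; effort is the grip in N (None keeps the last).
- env.hold(seconds).
- kinematics.ik(position, orientation): joint angles nearest the present ones, or None.
- monitor.sense(): the state.
- eyes.grab_frame(name): name is "scene" or "top"; returns a dict with "frame" (400x640x3 uint8, red, green, blue), "mtx" (3x3 intrinsics, pixels), "view" (4x4, takes a point from world to camera coordinates). Camera axes: x right, y down, z forward; pixel columns grow to the right and rows downward; lengths in m; the calibration is good to about 2 mm. A picture is of the moment at which its call begins. There is no depth.
A pose or a line that the arm cannot do raises env.MotionError and nothing moves.
- job.hand_in(): hands the job in, once; it reports no verdict.
The state is a dict: "clock": time; "joints": joint angles; "qvel": joint speeds; "joint_efforts": joint torques, N m; "position": TCP position; "ee_rot": TCP orientation; "contact_force": force on the tool from outside, world axes, zero at the start; "ft_torque": the same for the moment, N m; "finger_gap": opening from 0.0 (shut) to 1.0 (fully open).
Only numpy, scipy, OpenCV 4.12 (cv2) and the standard library are available. Lean on these libraries where they do the work, as an engineer would, in place of code of your own. Each camera call takes 0.05 s, during which the arm holds its last target. There are 200 camera calls.

TASK

Take the depth of the open blue instrument case with the red-knobbed depth gauge that stands over it: push the probe down by its red knob until its foot touches the floor of the case, then lock that height by pressing the gauge's red lever down flat. Leave the black-knobbed gauge alone and do not shift the blue case.

Things in the scene. Friction and masses are not known exactly. Their poses are not given: they have to be found in the camera images.
- red_knob (a point): Centre of the red knob, an upright cylinder 26 mm across, 30 mm tall, atop the red gauge's vertical probe. The probe's foot is 180 mm straight below. The probe slides through a bush (top 160 mm above the bench) amid a beam on two legs fixed to the bench. The slide is stiff (3 N) and stays where left; the foot starts 85 to 105 mm above the bench. z up, y along the beam to the lever.
- red_gauge_lever_tip (a point): Tip of the red lock lever, a paddle 14 mm wide, 7 mm thick, 53 mm long from its pivot on the beam, which lies 62 mm from the probe's axis and 160 mm above the bench. It starts sloping up and away from the probe (tip 187 to 195 mm above the bench). Locked, it lies flat, tip 160 mm up. Pressing down its outer end (2 N) swings it; it stays where left.
- blue_case_floor (a point): Centre of the inner floor of the blue case, a loose open-topped box 110 x 140 x 70 mm, walls and floor 5 mm, 0.7 kg, on a black plinth under the red gauge, its centre within 10 mm of the probe's axis. The plinth's height differs each time: this floor lies 15 to 45 mm above the bench. z up.
- black_knob (a point): Centre of the knob of the other gauge, of the same sizes as the red one but with a black knob and lever, over a grey case. It stands 0.30 to 0.40 m to one side of the red gauge, left or right. Both gauges' beams are 210 mm long, 20 mm wide, their tops 150 mm above the bench.
Not all that is in view belongs to the job. Leave any orange look-alike of the part that bears blue_case_floor alone.

How it is judged:
On the way, in this order (a step that is already met when the one before it is completed fails the run):
1. the red gauge's probe foot is down on the floor of the blue case while its lever is still up (z of red_knob in the frame of blue_case_floor below 0.186 m and height (world z) of red_gauge_lever_tip above 0.18 m), for 0.2 s.
2. the red lever is pressed down flat (height (world z) of red_gauge_lever_tip below 0.172 m), for 0.2 s.
At the end, for the whole second after the job is handed in: The red gauge's probe foot stands on the floor of the blue case (within 6 mm) with the case still under it (centre within 30 mm of the probe's axis), and the red lever lies flat (tip within 12 mm of its flat height) (z of red_knob in the frame of blue_case_floor below 0.186 m and horizontal distance between red_knob and blue_case_floor below 0.03 m and height (world z) of red_gauge_lever_tip below 0.172 m); the robot touches nothing.
It fails at once if the black gauge's probe is moved more than 10 mm (distance of black_knob from where it was at the start of the episode above 0.01 m).
It fails at once if the blue case is shifted more than 20 mm (distance of blue_case_floor from where it was at the start of the episode above 0.02 m).
It also fails if it takes over 38 s, if anything falls off the work surface, if the arm or the gripper's body presses on something with over 40 N, if the wrist force passes 120 N, or if a joint passes its speed limit or range.

## Working session

There is one attempt and no reset: what is moved stays moved. The work goes in short steps, each a Python script; the robot and the scene stay as the last script left them, time stands still between calls to the robot, and variables do not carry over. Pictures are saved under pics/ and viewed, about 8 in all and at most 12, crops included, and the job is handed in when it is done.

```bash
mkdir -p pics
python3 - <<'E'
from bench import env,kinematics,monitor,eyes,job
import cv2,numpy as np
for n in("scene","top"):
    f=eyes.grab_frame(n); cv2.imwrite(f"pics/{n}0.png",f["frame"][:,:,::-1]); np.savez(f"pics/{n}0.npz",**f)
    V=f["view"]; print(n,f["mtx"].round(1).tolist(),(-V[:3,:3].T@V[:3,3]).round(3),V[:3,:3].round(3).tolist())
s=monitor.sense();print(s["clock"],s["ee_rot"],s["contact_force"],s["finger_gap"])
E
```

```text
scene [[435.6, 0.0, 318.3], [0.0, 435.6, 199.6], [0.0, 0.0, 1.0]] [1.156 0.265 1.22 ] [[-0.483, 0.876, -0.005], [0.695, 0.379, -0.611], [-0.533, -0.299, -0.792]]
top [[451.9, 0.0, 315.3], [0.0, 451.9, 199.2], [0.0, 0.0, 1.0]] [ 0.229 -0.094  1.527] [[-0.014, -1.0, -0.01], [-0.985, 0.015, -0.174], [0.174, 0.007, -0.985]]
0.1 [-0.37273242  0.60134073  0.37247761  0.60059995] [ 0.1038674  -0.49896788 -0.46502635] 1.001014563623051
```

View pics/scene0.png

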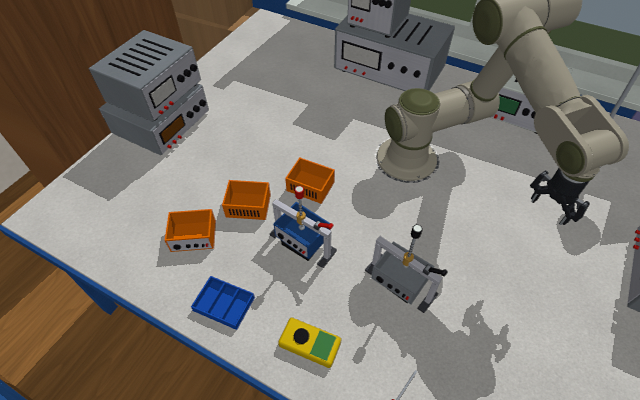

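View pics/top0.png

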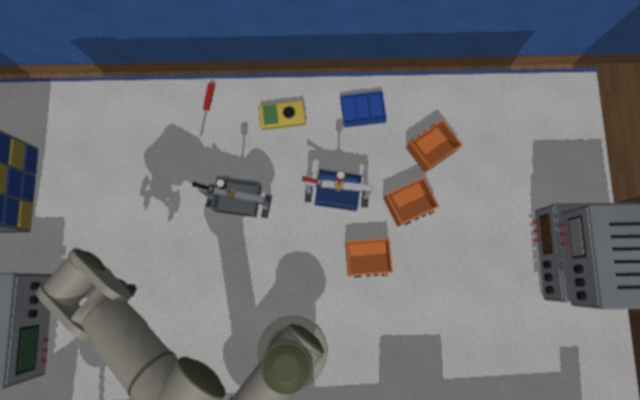

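The scene view shows the red knob at about (299,191), with its lever at (325,226). In the top view the knob is at (340,176) and the lever points left, towards (308,180). Next I'll enlarge both and segment the red.

Run:
```python
import cv2,numpy as np
ims=[]
for n,(x0,x1,y0,y1) in {"scene":(265,345,175,275),"top":(290,385,150,220)}.items():
    f=np.load(f"pics/{n}0.npz")["frame"]; hsv=cv2.cvtColor(f,cv2.COLOR_RGB2HSV)
    m=(((hsv[...,0]<6)|(hsv[...,0]>172))&(hsv[...,1]>140)&(hsv[...,2]>60)).astype(np.uint8)
    mm=np.zeros_like(m); mm[y0:y1,x0:x1]=m[y0:y1,x0:x1]
    k,l,st,c=cv2.connectedComponentsWithStats(mm)
    for i in range(1,k):
        if st[i,4]>3: print(n,st[i].tolist(),c[i].round(1))
    ims.append(cv2.resize(f[y0:y1,x0:x1,::-1],(400,int(400*(y1-y0)/(x1-x0))),interpolation=cv2.INTER_NEAREST))
h=max(i.shape[0] for i in ims)
cv2.imwrite("pics/crop.png",np.hstack([cv2.copyMakeBorder(i,0,h-i.shape[0],0,0,cv2.BORDER_CONSTANT) for i in ims]))
```

```text
scene [294, 188, 10, 11, 63] [299.1 194. ]
scene [318, 223, 15, 6, 63] [325.2 225. ]
scene [302, 251, 3, 3, 6] [303.2 251.8]
top [303, 177, 14, 6, 33] [309.3 179.4]
```

View pics/crop.png

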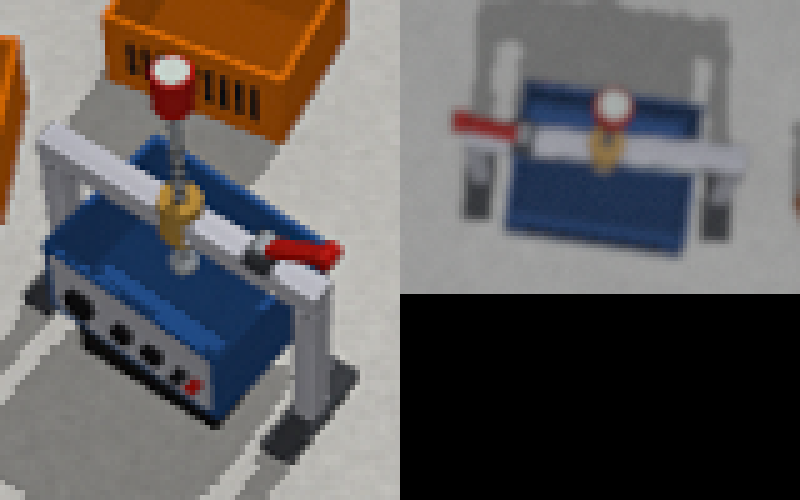

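The crop shows a white disc on top of the knob: scene (298.7,188.7), top (340.1,174.4). The lever tip is at scene (332.5,225.1), top (302.1,178.2). I'll triangulate both points and check them against the given sizes.

```bash
cat > h.py <<'E'
import numpy as np,cv2
F={n:dict(np.load(f"pics/{n}0.npz")) for n in("scene","top")}
def tri(a,b):
    P=[F[n]["mtx"]@F[n]["view"][:3] for n in("scene","top")]
    X=cv2.triangulatePoints(P[0],P[1],np.array(a,float),np.array(b,float)).ravel();X=X[:3]/X[3]
    return X,[(lambda q:(q[:2]/q[2]-o).round(1))(p@np.r_[X,1]) for p,o in zip(P,(a,b))]
def ray(n,uv,z):
    V=F[n]["view"];R=V[:3,:3];c=-R.T@V[:3,3];d=R.T@np.linalg.inv(F[n]["mtx"])@np.r_[uv,1];return c+d*(z-c[2])/d[2]
E
python3 - <<'E'
from h import *
from bench import kinematics,monitor
K,r=tri((298.7,188.7),(340.1,174.4));print("knobtop",K.round(4),r)
L,r=tri((332.5,225.1),(302.1,178.2));print("levtip",L.round(4),r)
# beam top edges in the top view (crop px): ends
g=lambda x,y:((x-400)/4.21+289.5,y/4.21+149.5)
for p in((518,143),(745,162)): print("beam",ray("top",g(*p),.15).round(4))
B=ray("scene",(180/5+264.5,197/5+174.5),.16);print("bush",B.round(4))
for n,uv in(("scene",(298.7,188.7)),("top",(340.1,174.4))):print(n,[ray(n,uv,z).round(4) for z in(.28,.29,.30)])
for n,uv in(("scene",(332.5,225.1)),("top",(302.1,178.2))):print(n,[ray(n,uv,z).round(4) for z in(.187,.195)])
print("dist",np.hypot(*(L-K)[:2]))
E
```

```text
knobtop [ 0.5182 -0.1553  0.284 ] [array([-0.3, -0. ]), array([-0.2,  0.1])]
levtip [ 0.5282 -0.0438  0.1968] [array([-0.7, -0.1]), array([-0.6,  0.3])]
beam [ 0.5219 -0.0918  0.15  ]
beam [ 0.505  -0.2589  0.15  ]
bush [ 0.5149 -0.1559  0.16  ]
scene [array([ 0.5153, -0.1563,  0.28  ]), array([ 0.5221, -0.1518,  0.29  ]), array([ 0.5289, -0.1473,  0.3   ])]
top [array([ 0.5195, -0.1562,  0.28  ]), array([ 0.5171, -0.1557,  0.29  ]), array([ 0.5148, -0.1552,  0.3   ])]
scene [array([ 0.5214, -0.0447,  0.187 ]), array([ 0.5263, -0.0424,  0.195 ])]
top [array([ 0.5312, -0.0452,  0.187 ]), array([ 0.5293, -0.0455,  0.195 ])]
dist 0.11198040433303129
```

The points fit: the knob top at z 0.284 is in range, the lever tip matches the beam direction and expected height, and the bush lies under the knob. Next I lift, cross above everything, and push the knob under guard.

```bash
cat >> h.py <<'E'
from scipy.spatial.transform import Rotation as Ro
K=np.array([.5175,-.1555,.284]); b=np.array([.10,.995,0]);b/=np.linalg.norm(b)
def q(zax):
    x=np.array([0,0,-1.]);return Ro.from_matrix(np.c_[x,np.cross(zax,x),zax]).as_quat()
E
python3 - <<'E'
from h import *
from bench import env,kinematics,monitor,eyes
s=monitor.sense();p=np.array(s["position"]);j0=np.array(s["joints"])
perp=np.array([-b[1],b[0],0])
above=[*K[:2],.40]
c=[]
for z in(b,-b,perp,-perp):
    j=kinematics.ik(above,q(z))
    if j is not None:c.append((np.abs(np.array(j)-j0)[1:].max(),q(z),j))
c.sort(key=lambda t:t[0]);Q=c[0][1];print(np.round(c[0][2],2));np.save("Q.npy",Q)
env.close_gripper(40)
env.movel([*p[:2],.40],.2)
env.reach(above,Q)
env.movel([*K[:2],.31],.15)
s=monitor.sense();print(s["clock"],np.round(s["position"],4),s["contact_force"])
print(env.movel([*K[:2],.205],.04,guard=10))
s=monitor.sense();print(s["clock"],np.round(s["position"],4),s["contact_force"])
for n in("scene","top"):
    cv2.imwrite(f"pics/{n}1.png",eyes.grab_frame(n)["frame"][100:300,200:440,::-1].repeat(3,0).repeat(3,1))
E
```

```text
[-0.51  0.3   1.09 -0.    1.76 -0.41]
5.05 [ 0.5178 -0.1555  0.311 ] [-0.05273308  0.50858295 -0.09283472]
True
6.725 [ 0.5177 -0.1556  0.2384] [-0.2876984   1.62915423  5.93996844]
```

View pics/scene1.png

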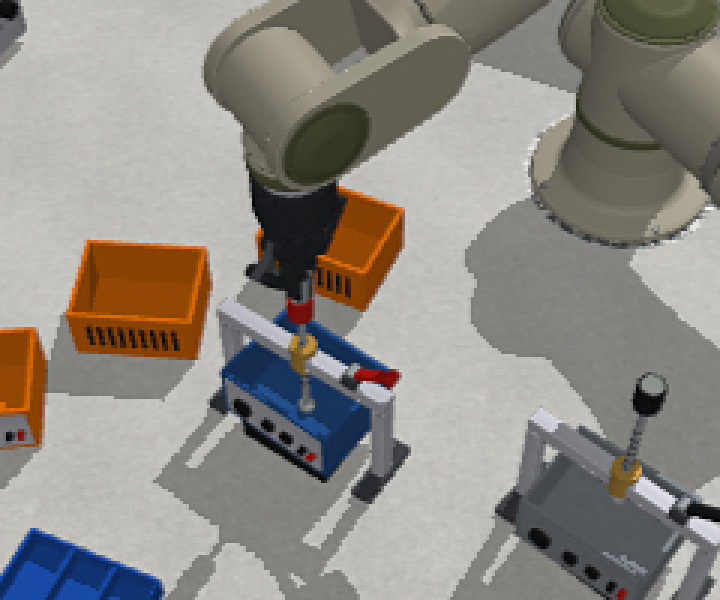

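The knob is down and the lever is still up. The stop puts the foot at about 0.043, inside the floor range of 0.015–0.045. I'll confirm with a firmer push: if it doesn't move further, that is the floor.

Run:
```python
from h import *
from bench import env,monitor
Q=np.load("Q.npy")
print(env.movel([*K[:2],.205],.03,guard=20))
s=monitor.sense();print(s["clock"],np.round(s["position"],4),s["contact_force"])
env.hold(.3)
s=monitor.sense();print(s["clock"],np.round(s["position"],4),s["contact_force"])
# rim height check: case near-corner top/bottom of the front face, vertical edge in the original scene crop
lo=(217/5+264.5,424/5+174.5);hi=(214/5+264.5,362/5+174.5)
for zf in(.02,.03,.043):
    a=ray("scene",lo,zf-.005);c=ray("scene",hi,zf+.065);print(zf,a.round(3),c.round(3))
```

```text
True
7.15 [ 0.5178 -0.1556  0.2384] [-1.35357354  0.88534088  6.12533832]
7.45 [ 0.5178 -0.1556  0.2384] [-1.48323879  1.13330041  5.72900414]
0.02 [ 0.569 -0.104  0.015] [ 0.566 -0.105  0.085]
0.03 [ 0.574 -0.101  0.025] [ 0.572 -0.102  0.095]
0.043 [ 0.58  -0.097  0.038] [ 0.578 -0.098  0.108]
```

A 20 N push stopped at the same 0.2384, so it is a hard stop. The case-corner geometry also favours a floor at 0.043. Now the lever.

Run:
```python
from h import *
from bench import env,monitor,eyes
Q=np.load("Q.npy");P=K+b*.100;say=lambda:(lambda s:print(s["clock"],np.round(s["position"],4),np.round(s["contact_force"],1)))(monitor.sense())
env.movel([*K[:2],.30],.15)
env.movel([*P[:2],.30],.2)
env.movel([*P[:2],.215],.15);say()
print(env.movel([*P[:2],.160],.04,guard=12));say()
env.hold(.3)
env.movel([*P[:2],.30],.15)
env.movel([.40,.05,.40],.25);say()
for n in("scene","top"):
    f=eyes.grab_frame(n);np.savez(f"pics/{n}2.npz",**f)
a=np.load("pics/scene2.npz")["frame"][170:280,260:360,::-1];t=np.load("pics/top2.npz")["frame"][140:250,290:390,::-1]
cv2.imwrite("pics/fin.png",np.hstack([a,t]).repeat(4,0).repeat(4,1))
```

```text
9.375 [ 0.5279 -0.0566  0.2159] [0.1 0.1 0.9]
True
10.575 [ 0.5275 -0.0559  0.1633] [-1.6  0.8  7.8]
12.8667 [0.4004 0.0495 0.3989] [-0.7  0.8 -0.6]
```

View pics/fin.png

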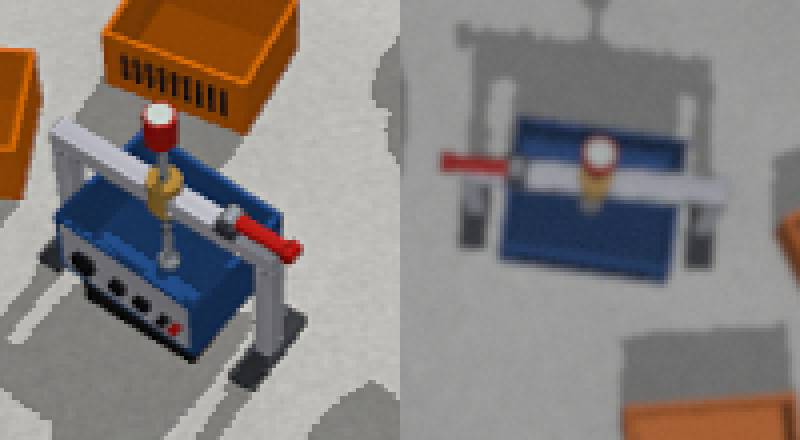

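The lever lies along the beam, and it stopped at TCP z 0.1633, which matches its flat top of 0.1635. The case corner in the scene view is at (308.7,260), against (308.4,259.8) before, so the case hasn't moved. I'll check the knob height by triangulation, then hand in.

Run:
```python
from h import *
from bench import job
K2,r=tri((299.5,198),(339.5,178.2));print(K2.round(4),r)
if abs(K2[2]-.2384)<.008: job.hand_in();print("handed in")
```

```text
[ 0.517  -0.1555  0.2405] [array([-0.3, -0. ]), array([-0.2,  0.1])]
the job is handed in; nothing more can be done
handed in
```

I pushed the red knob down until the probe's foot stood on the blue case's floor, pressed the red lever flat, backed the arm clear and handed the job in. It reports no verdict, so these are my own last checks:

- **Probe:** it stopped hard at knob top z = 0.2384 m. A second push with a 20 N guard didn't move it. That puts the floor at about 0.043 m, inside the stated 15–45 mm. After I retreated, the cameras put the knob top at 0.2405 m, which agrees to about 2 mm.
- **Lever:** it was still up when the foot landed. Pressing it stopped at 0.1633 m, against 0.1635 m expected for the top of a flat lever, and the last pictures show it lying along the beam.
- **Case:** its near corner in the scene view moved by less than half a pixel, so I take it as unmoved.
- **Black gauge:** the arm crossed with the fingertips about 0.40 m up. I didn't measure its knob again afterwards.

The last clock reading was 12.9 s of the 38 s allowed. Before the push, the lever tip measured 0.197 m up against a stated maximum of 0.195 m, which is within the 2 mm calibration error. No check failed.

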